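# Lock the bayonet lid of the gauge canister

### The job

Close the round canister that is screwed to the desk with its loose lid: set the lid on the mouth with its two lugs in the two notches of the rim, press it down against the sprung seal, turn it a quarter turn clockwise (seen from above) to its stop while it is down, then let it rise so that it is locked, and let go. Leave the oil bottle in front of the laptop, the tape roll and the vial as they stand.

Things in the scene. Friction and masses are not known exactly. Their poses are not given: they have to be found in the camera images.
- canister: Round grey canister screwed to the desk by a 140 mm flange (5 mm thick); body 108 mm in diameter, 70 mm high with a bare steel rim. Origin: centre of its underside, on the desk; z up, x through the two notches. Lugs turn clockwise only (from above), below ribs whose underside is at z 59 mm; anticlockwise a stop blocks them.
- canister_mouth (a point): Centre of the mouth, level with the rim's top, 70 mm above the desk. Mouth 73 mm in diameter, rim 6 mm thick. In it lies a flat rubber seal ring on springs, hole 48 mm, its top 61 mm above the desk when free: a lid with its lugs in the notches rests on it, underside at 61 mm, and cannot turn until pressed down.
- canister_notch (a point): Rim top in the middle of one of the two equal notches, 42 mm from the axis on the canister's +x; the other is opposite. Each is 24 mm wide and reaches 48 mm from the axis.
- canister_seat (a point): Middle of one of the two seats, hidden in the rim's underside (64 mm above the desk), 42 mm from the axis on the canister's -y, a quarter turn clockwise from the notch point; the other is opposite. A stop ends the turn about 5 degrees past the seat's middle. A lug in its seat is held up by the springs; there the lid's underside is 58 mm above the desk.
- canister_seal (a joint): Travel of the sprung seal ring down into the canister, in m: 0 free, 0.003 with the lid locked, 0.012 with the lid's deck pressed onto the rim; 0.008 or more lets the lugs pass below the ribs. The springs push with 5 N at 0 and 10 N at 0.012.
- lid: Loose steel-grey metal lid, about 0.18 kg, upright on the desk at first. Origin: centre of its underside; z up, x through its lugs and along its bar; half a turn makes no difference. Round neck 66 mm in diameter, z 0 to 21 mm; deck 82 mm in diameter, z 21 to 27 mm, which meets the rim when pressed fully down (lid's underside then 49 mm above the desk).
- lid_grip (a point): On the lid's axis, 50 mm above its underside, inside the black grip bar that stands on the deck: 66 mm long along the lid's x, 22 mm thick, z 27 to 57 mm of the lid.
- lid_lug (a point): Tip of one lug, on the lid's +x, 44 mm from the axis and 3 mm above the underside. Two equal lugs, opposite each other, 18 mm wide, 6 mm thick, at the foot of the neck.
- oil_bottle: Small yellow needle oiler with a red tip, 37 mm in diameter, 94 mm high, standing on the open desk in front of the laptop (not the one by the pen pot); origin under its centre. Bystander.
- tape_roll: Roll of tape lying flat, 104 mm in diameter, 25 mm high; origin under its centre. Bystander.
- parts_vial: Clear vial with a red cap, 30 mm in diameter, 44 mm high, standing; origin under its centre. Bystander.
There are look-alikes about, which are no part of the job. There is more than one size of the lid; the job needs the largest.

How it is judged (in metres and radians):
On the way, in this order (a step that is already met when the one before it is completed fails the run):
1. the lid is in the mouth with its lugs in the notches (horizontal distance between lid and canister below 0.006 m and angle between the x axis of lid and the x axis of canister, either way round below 0.3 rad and z of lid in the frame of canister below 0.065 m), for 0.1 s.
2. the lid is pressed down and turned about a quarter turn (horizontal distance between lid and canister below 0.006 m and angle between the x axis of lid and the y axis of canister, either way round below 0.5 rad and z of lid in the frame of canister below 0.0575 m).
At the end, for the whole second after the job is handed in: The lid lies level (within 4 degrees) and at rest on the canister's axis (within 6 mm), turned a quarter turn so that its lugs are at the canister's y axis (within 14 degrees), and has risen into its seats: its underside 56 to 60.5 mm above the canister's underside (horizontal distance between lid and canister below 0.006 m and angle between the x axis of lid and the y axis of canister, either way round below 0.25 rad and z of lid in the frame of canister between 0.056 and 0.0605 m and angle between lid's own z axis and vertical below 0.07 rad and linear speed of lid below 0.02 m/s); the robot touches nothing.
It fails at once if the oil bottle is shifted by more than 30 mm or tipped over (distance of oil_bottle from where it was at the start of the episode above 0.03 m or angle between oil_bottle's own z axis and vertical above 0.5 rad).
It fails at once if the tape roll is shifted by more than 30 mm (distance of tape_roll from where it was at the start of the episode above 0.03 m).
It fails at once if the vial is shifted by more than 30 mm or tipped over (distance of parts_vial from where it was at the start of the episode above 0.03 m or angle between parts_vial's own z axis and vertical above 0.5 rad).
It also fails if it takes over 46 s, if anything falls off the work surface, if the arm or the gripper's body presses on something with over 40 N, if the wrist force passes 120 N, or if a joint passes its speed limit or range.

### The arm

A 7-joint arm with a two-finger parallel gripper is mounted at the origin on a cart in front of the work surface, level with it; the furniture and walls round the work are solid. World frame = base frame: x ahead of the robot, y to its left, z up, the work surface at z = 0. Lengths are in m, angles in degrees, forces in N, time in s.
With the tool pointing down it reaches from about 0.425 to 0.875 m from the base axis. Payload 4.7 kg.
Tool frame: the origin (TCP) lies on the front face of the gripper's body, between the roots of the fingers; the fingertips stand 70 mm ahead of it and the grasp point (between the pads) lies 51 mm ahead of it (tip_extent is the distance from the TCP to the fingertips, in m); z points along the fingers, y is the direction in which the jaws open and shut (so a half turn about z gives the same grasp; the last joint's range is limited). The gripper opens to 87 mm and grips with 3 to 60 N. Pads are 19 mm wide; open, the fingers measure 117 mm over their backs; the gripper's body (75 mm by 190 mm) begins 51 mm behind the grasp point.
Start: joints at [-74.135, 18.392, -4.016, 83.108, 1.295, 78.541, -3.26], TCP at [0.169, 0.628, 0.292] pointing down, gripper open.
Joint ranges: [-163.93, 163.93], [-17.29, 119.83], [-79.2, 71.16], [3.27, 140.29], [-89.18, 269.18], [5.43, 117.66], [-154.24, 154.24]. Speed limits (degrees/s): [147.25, 147.25, 180, 180, 180, 180, 180].

### API

Orientations are given as [roll, pitch, yaw] about the fixed x, y, z axes, in that order (R = Rz(yaw) Ry(pitch) Rx(roll)).
In Python, from cell import * gives the robot as it stands.
- The arm moves only by the tool carry_out, never from a script. Its argument "increments" is text: rows parted by semicolons, each of 7 numbers parted by spaces: the opening, from 0 (shut) to 1 (fully open), then the shift along the tool's x, y, z in m, then the turn, a rotation vector about the tool's x, y, z in degrees. A call has 1 to 20 rows; each row shifts and turns the pose as measured when the row begins, along the tool's axes as they then stand; what a row does not reach is not made up. A row lasts 1/8 s, in which the tool goes at most 62.5 mm and 10.7 degrees, less where a joint would pass 70% of its speed; a pose out of reach is approached as far as the arm can. A call is refused whole if a number of a shift passes 0.0625 or a number of a turn 10.7, either way. A call with a gripper value outside its range is refused whole. The fingers move at their own pace and stop on an object; "force" is the grip in N (left out, the last holds). Time passes only in rows, so rows that do not move let the fingers close. It gives the time, the measured TCP pose, the force and the opening at its end, in the units of the state.
- get_obs(): the state, without advancing time (a new reading comes with each control period).
- read_camera(name): name is "scene" or "top" or "wrist"; returns a dict with "img" (480x640x3 uint8, blue, green, red), "fx", "fy", "cx", "cy" (pixels), "k1" (the pictures are not rectified: a ray, as slopes to the right and down, at radius r is drawn at 1 + k1 r^2 times it, then the intrinsics apply), "world_from_camera" (4x4, takes a point from camera to world coordinates). Camera axes: x right, y down, z forward; pixel columns grow to the right and rows downward; lengths in m; the calibration is good to about 2 mm. A picture is of the moment at which its call begins. There is no depth.
- sign_off(): hands the job in, once; it reports no verdict.
Trained networks look in a picture, given as the dict that the camera call returned (one of the last four; its "shot" number tells which), for a name from the list of things; names that differ only in an ending like _2 or _b are one class to them, and where a whole thing is asked for, a point or a joint stands for the part that bears it (a point fixed in the world has none). Each returns a list of dicts, best first, with "confidence" (0 to 1); they miss things now and then, are a little off and sometimes report something else, mostly with a low value. They report only what shows in the picture. A call takes as long as a camera call. They do not tell look-alikes from the thing itself.
- masks_of(target, picture): "pixels" (480x640 bool, what is visible of it) and "bbox" ([left, top, right, bottom] in pixels, round what is visible of it).
The state is a dict: "time_s": time; "qpos": joint angles; "joint_velocities": joint speeds; "effort": joint torques, N m; "tool_pos": TCP position; "tool_rot": TCP orientation; "force": force on the tool from outside, world axes, zero at the start; "wrist_torque": the same for the moment, N m; "grip_width": finger opening in m.
Only numpy, scipy, OpenCV 4.12 (cv2) and the standard library are available. Lean on these libraries where they do the work, as an engineer would, in place of code of your own. Each camera call takes 0.05 s, during which the arm holds its last target.

## Working session

There is one attempt and no reset: what is moved stays moved. The work goes in short steps, Python scripts to look and compute and a tool call to move; the robot and the scene stay as the last step left them, time stands still between calls to the robot, and variables do not carry over. Pictures are saved under pics/ and viewed, and the job is handed in when it is done.

Besides the shell and the picture viewer there is one more tool, called by a JSON object that holds its "api" and its "payload". carry_out: Moves the arm, as the interface text tells. Its arguments: {"type":"object","properties":{"increments":{"type":"string"},"force":{"type":"number"}},"required":["increments"]}

```bash
mkdir -p pics; ls
cat > h.py <<'E'
from cell import *
import cv2, numpy as np
def snap(n,f):
    p=read_camera(n); cv2.imwrite('pics/%s.png'%f,p['img']); return p
def ray(p,u,v):
    x=(u-p['cx'])/p['fx'];y=(v-p['cy'])/p['fy']
    a,b=x,y
    for _ in range(20):
        s=1+p['k1']*(a*a+b*b); a,b=x/s,y/s
    T=np.array(p['world_from_camera']); return T[:3,3],T[:3,:3]@np.array([a,b,1.])
def onz(p,u,v,z):
    o,d=ray(p,u,v); return o+d*(z-o[2])/d[2]
def proj(p,X):
    T=np.linalg.inv(np.array(p['world_from_camera'])); c=T[:3,:3]@np.array(X)+T[:3,3]
    a,b=c[:2]/c[2]; s=1+p['k1']*(a*a+b*b); return np.array([p['fx']*a*s+p['cx'],p['fy']*b*s+p['cy']])
E
python3 - <<'E'
from h import *
o=get_obs(); print(o)
for n in ['scene','top']:
    p=snap(n,n+'0'); print(n,p['fx'],p['k1'],np.round(p['world_from_camera'],3).tolist())
    for t in ['canister','canister_mouth','lid','lid_grip','oil_bottle','tape_roll','parts_vial']:
        print(t,[(m['bbox'],round(m['confidence'],2)) for m in masks_of(t,p)])
E
```

```text
pics
{'time_s': 0.0, 'qpos': array([-74.1359708 ,  18.43864659,  -4.01471662,  83.1734344 ,
         1.29469909,  78.54108511,  -3.25966452]), 'joint_velocities': array([ 0.02061019, -0.08984564,  0.03489527, -0.05920519,  0.02420235,
        0.04826883, -0.06134511]), 'effort': array([ 9.98440737e-04, -4.91306984e+01, -4.03451370e-01, -3.12521625e+01,
       -6.40251744e-02,  4.38611617e-02,  1.82257322e-04]), 'tool_pos': array([0.16878972, 0.62727469, 0.29117882]), 'tool_rot': array([-1.79892055e+02,  5.67202951e-03,  1.64945195e+02]), 'force': array([-0.20380632,  0.15785505,  0.24378059]), 'wrist_torque': array([-0.01906654,  0.00910298,  0.02055586]), 'grip_width': 0.08715803502802326}
scene 623.6722195234877 -0.02349442389328878 [[0.631, -0.46, 0.625, -0.282], [-0.776, -0.366, 0.514, -0.748], [-0.008, -0.809, -0.588, 0.847], [0.0, 0.0, 0.0, 1.0]]
canister [([206.2, 213.1, 268.3, 272.0], 0.95)]
canister_mouth [([208.6, 215.9, 266.4, 272.6], 0.83)]
lid [([290.2, 275.0, 335.6, 310.0], 0.9), ([347.0, 311.2, 374.1, 344.2], 0.75), ([345.5, 245.7, 370.9, 276.3], 0.56)]
lid_grip [([293
[... 289 characters left out ...]
1231313247684 [[-0.006, -0.995, 0.095, 0.489], [-1.0, 0.003, -0.03, -0.047], [0.029, -0.095, -0.995, 1.045], [0.0, 0.0, 0.0, 1.0]]
canister [([181.5, 257.0, 253.6, 328.7], 0.96)]
canister_mouth [([181.7, 258.0, 257.3, 329.3], 0.96), ([321.7, 281.8, 367.2, 327.8], 0.16)]
lid [([396.7, 297.9, 428.5, 329.4], 0.87), ([322.9, 285.1, 364.8, 328.5], 0.72), ([331.8, 219.4, 360.6, 246.3], 0.67)]
lid_grip [([398.5, 296.5, 425.6, 327.6], 0.87), ([324.2, 285.0, 364.5, 331.2], 0.81), ([332.4, 217.5, 367.2, 245.6], 0.66)]
oil_bottle [([323.7, 283.3, 365.7, 328.8], 0.68), ([287.1, 195.9, 303.7, 219.8], 0.67)]
tape_roll [([172.7, 167.7, 225.1, 223.5], 0.57)]
parts_vial [([447.8, 226.7, 469.6, 246.9], 0.75)]
```

View pics/scene0.png

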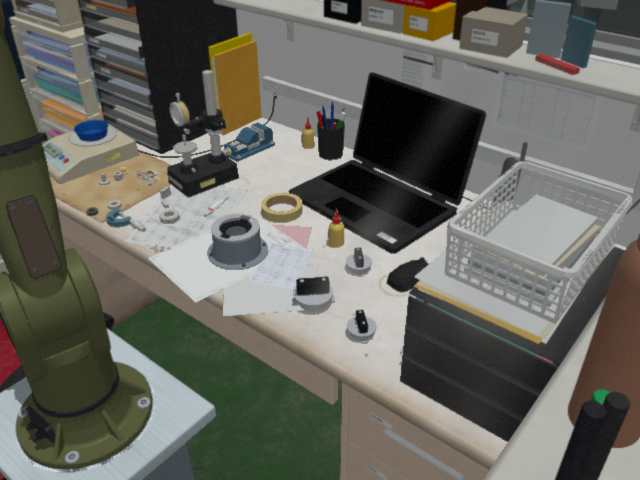

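View pics/top0.png

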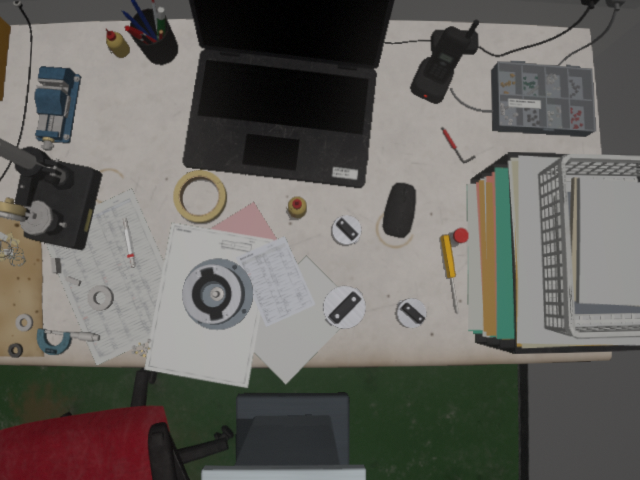

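Run:
```python
import cv2
i=cv2.imread('pics/top0.png')
cv2.imwrite('pics/crop0.png',cv2.resize(i[205:345,165:435],None,fx=2.9,fy=2.9,interpolation=cv2.INTER_CUBIC))
i=cv2.imread('pics/scene0.png')
cv2.imwrite('pics/crop1.png',cv2.resize(i[200:350,195:395],None,fx=4,fy=4,interpolation=cv2.INTER_CUBIC))
```

```text
(no output)
```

View pics/crop0.png

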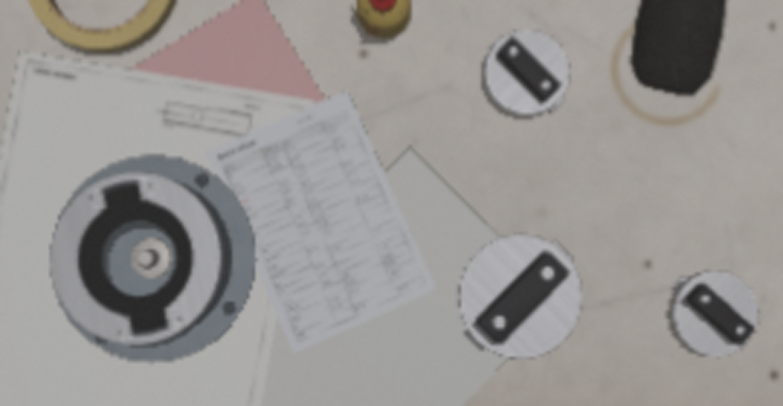

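View pics/crop1.png

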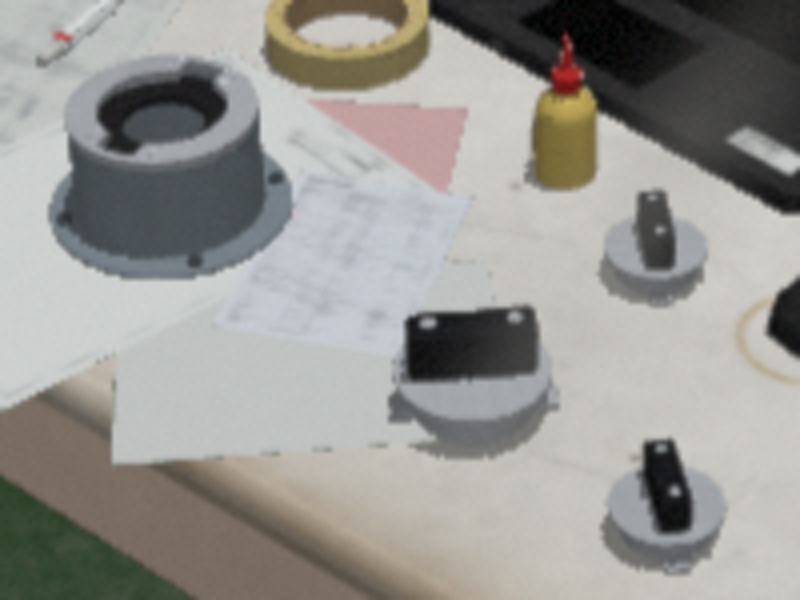

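Lid look-alikes in the top picture: (344,307), (346,231) and (411,313). The first is clearly the largest, with a deck about 42 px across, which is about 80 mm. The canister is at (217,293), with its notches roughly up and down in the image. The oil bottle to leave is at (297,207), not the one at (117,42).

Run:
```python
from h import *
from scipy.optimize import least_squares
p=read_camera('top')
def w(cx,cy,z): return onz(p,165+cx/2.9,205+cy/2.9,z)
print('deck',w(520,296,.027),'edge L/R',w(459,296,.027),w(582,296,.027),'T/B',w(520,233,.027),w(520,358,.027))
a=w(547,271,.057);b=w(498,322,.057);print('bar',a,b,(a+b)/2,np.degrees(np.arctan2(*(a-b)[1::-1])))
a=w(122,193,.07);b=w(151,320,.07);print('notch',a,b,(a+b)/2,np.linalg.norm(a-b),np.degrees(np.arctan2(*(a-b)[1::-1])))
for t in ['lid','canister','lid_grip']:
  for m in masks_of(t,p)[:3]:
    px=np.argwhere(m['pixels']); print(t,m['bbox'],px.mean(0),len(px))
# flange ellipse & fits
g=p['img'].astype(int)
print('rim sample')
im=cv2.cvtColor(p['img'],cv2.COLOR_BGR2GRAY)
bar=(im[285:331,322:367]<70); yx=np.argwhere(bar)+[285,322]; print('bar px',len(yx),yx.mean(0))
c,sz,an=cv2.minAreaRect(yx[:,::-1].astype(np.float32));print(c,sz,an, onz(p,*c,.055))
dk=(im[258:328,185:252]<50);yx=np.argwhere(dk)+[258,185];print('hole dark',len(yx),cv2.minAreaRect(yx[:,::-1].astype(np.float32)))
c=cv2.resize(p['img'][250:335,175:260],None,fx=7,fy=7,interpolation=cv2.INTER_CUBIC);cv2.imwrite('pics/can.png',c)
c=cv2.resize(p['img'][275:340,310:375],None,fx=9,fy=9,interpolation=cv2.INTER_CUBIC);cv2.imwrite('pics/lidc.png',c)
```

```text
deck [ 0.46311409 -0.11830125  0.027     ] edge L/R [ 0.46340045 -0.07820591  0.027     ] [ 0.46277864 -0.15919376  0.027     ] T/B [ 0.50444998 -0.11866781  0.027     ] [ 0.42261487 -0.1179574   0.027     ]
bar [ 0.47964076 -0.13360919  0.057     ] [ 0.44748219 -0.10201254  0.057     ] [ 0.46356147 -0.11781086  0.057     ] -44.49502992410618
notch [0.52993175 0.13542258 0.07      ] [0.45024173 0.11636121 0.07      ] [0.49008674 0.1258919  0.07      ] 0.08193799504030813 13.4520607805552
lid [396.5, 298.8, 428.8, 329.4] [312.75644699 411.12034384] 698
lid [323.1, 283.3, 365.2, 326.6] [306.65360825 343.97594502] 1455
lid [334.6, 218.4, 361.4, 246.2] [229.13157895 346.30116959] 684
canister [183.8, 256.8, 253.2, 329.4] [293.76777251 217.25293091] 4009
lid_grip [320.7, 284.0, 367.4, 330.4] [306.6585034  343.68639456] 1470
lid_grip [399.0, 298.9, 426.6, 330.1] [312.51407407 411.20888889] 675
lid_grip [334.4, 217.5, 362.0, 243.6] [229.17690058 346.78070175] 684
rim sample
bar px 334 [307.33532934 344.08083832]
(344.2500305175781, 307.2500305175781) (10.606600761413574, 33.941123962402344) 45.0 [ 0.46348649 -0.11621242  0.055     ]
hole dark 677 ((211.4000244140625, 293.7000427246094), (37.11872863769531, 42.93250274658203), 26.56505012512207)
```

View pics/can.png

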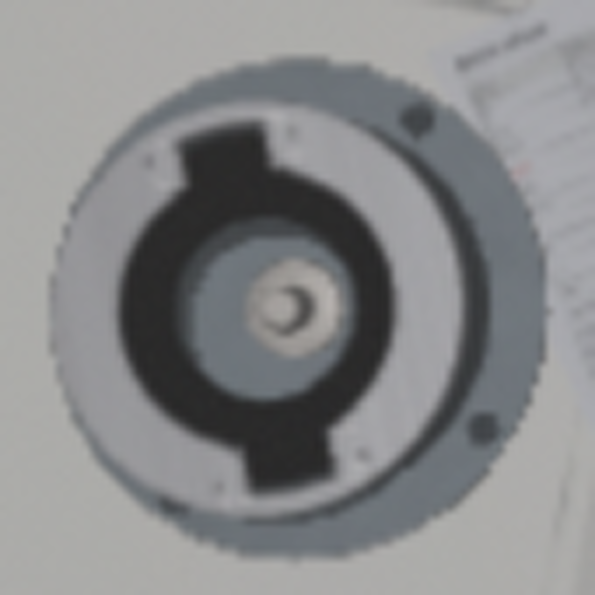

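View pics/lidc.png

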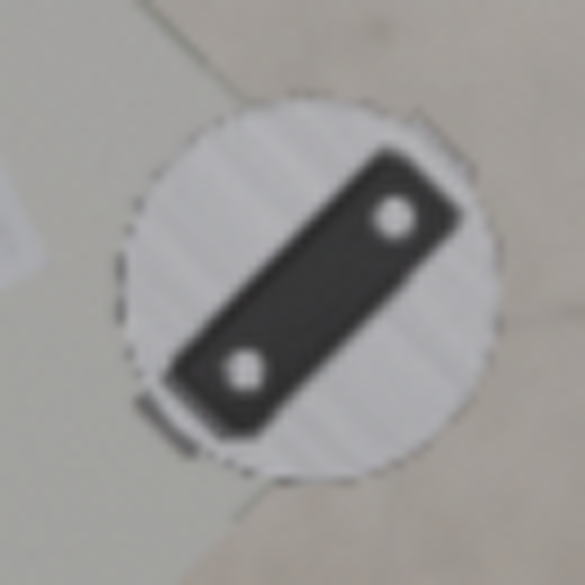

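```bash
cat >> h.py <<'E'
from scipy.spatial.transform import Rotation as Ro
def R_of(rpy): return Ro.from_euler('xyz',rpy,degrees=True)
def plan(pos,yaw,n,o=None,tilt=True):
    o=o or get_obs(); R0=R_of(o['tool_rot']); R1=R_of([180,0,yaw]); p0=np.array(o['tool_pos'])
    rv=(R0.inv()*R1).as_rotvec(degrees=True); d=(np.array(pos)-p0)/n
    print('dist',np.linalg.norm(d*n).round(4),'rotvec',rv.round(2),'per row',(rv/n).round(2))
    for i in range(n):
        R=R0*Ro.from_rotvec(rv*i/n,degrees=True); print(' '.join('%.4f'%x for x in R.inv().apply(d)), ' '.join('%.2f'%x for x in rv/n))
E
python3 - <<'E'
from h import *
p=snap('wrist','w0'); T=np.array(p['world_from_camera']);o=get_obs()
R=R_of(o['tool_rot']).as_matrix(); print(p['fx'],(R.T@(T[:3,3]-o['tool_pos'])).round(4),(R.T@T[:3,:3]).round(3).tolist())
q=read_camera('top')
f=lambda x,y,z:onz(q,175+x/7-.43,250+y/7-.43,z)
c=f(262,310,.07);print('rim centre',c,np.linalg.norm(f(57,310,.07)-f(467,310,.07)),np.linalg.norm(f(262,102,.07)-f(262,518,.07)))
print('flange',f(299,308,.005),np.linalg.norm(f(50,308,.005)-f(549,308,.005)))
a=f(222,132,.07);b=f(293,487,.07);print(a,b,np.linalg.norm(a-b),(a+b)/2,np.degrees(np.arctan2(*(a-b)[1::-1])))
E
```

```text
342.84886434845674 [ 0.0754  0.0001 -0.0934] [[-0.0, -0.962, -0.272], [1.0, 0.0, -0.001], [0.001, -0.272, 0.962]]
rim centre [0.48923722 0.12594315 0.07      ] 0.10724129404244125 0.10811884024274636
flange [0.48980656 0.12712886 0.005     ] 0.1391400947658972
[0.53565397 0.13693581 0.07      ] [0.4433728  0.11748496 0.07      ] 0.0943087979152914 [0.48951338 0.12721039 0.07      ] 11.90247528949994
```

View pics/w0.png

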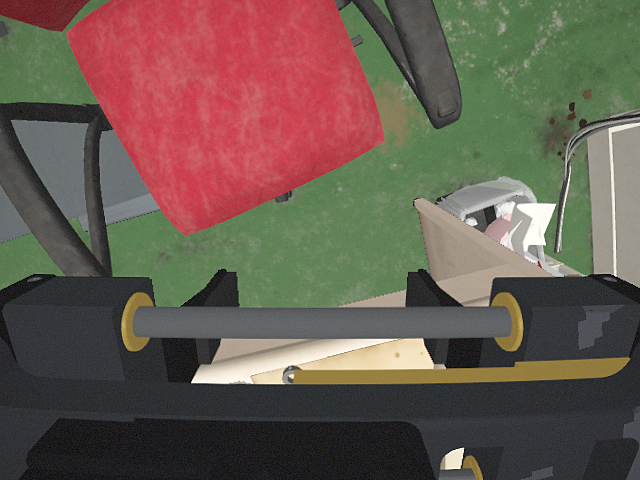

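Run:
```python
from h import *
plan([.55,.11,.30],165,12)
```

```text
dist 0.6429 rotvec [ 0.    0.   -0.06] per row [ 0.  0. -0.]
-0.0419 -0.0334 -0.0006 0.00 0.00 -0.00
-0.0419 -0.0334 -0.0006 0.00 0.00 -0.00
-0.0419 -0.0334 -0.0006 0.00 0.00 -0.00
-0.0419 -0.0334 -0.0006 0.00 0.00 -0.00
-0.0419 -0.0334 -0.0006 0.00 0.00 -0.00
-0.0419 -0.0334 -0.0006 0.00 0.00 -0.00
-0.0419 -0.0334 -0.0006 0.00 0.00 -0.00
-0.0419 -0.0334 -0.0006 0.00 0.00 -0.00
-0.0419 -0.0334 -0.0006 0.00 0.00 -0.00
-0.0419 -0.0334 -0.0006 0.00 0.00 -0.00
-0.0418 -0.0334 -0.0006 0.00 0.00 -0.00
-0.0418 -0.0334 -0.0006 0.00 0.00 -0.00
```

{"api": "carry_out", "payload": {"increments": "1 -.042 -.0335 0 0 0 0;1 -.042 -.0335 0 0 0 0;1 -.042 -.0335 0 0 0 0;1 -.042 -.0335 0 0 0 0;1 -.042 -.0335 0 0 0 0;1 -.042 -.0335 0 0 0 0;1 -.042 -.0335 0 0 0 0;1 -.042 -.0335 0 0 0 0;1 -.042 -.0335 0 0 0 0;1 -.042 -.0335 0 0 0 0;1 -.042 -.0335 0 0 0 0;1 -.042 -.0335 0 0 0 0;1 0 0 0 0 0 0"}}

```text
time_s: 2.72
tool_pos: [0.5634, 0.093, 0.2929]
tool_rot: [179.6, 0.2, 165.1]
force: [-1.0, -0.0, 0.6]
grip_width: 0.0873
```

Run:
```python
from h import *
o=get_obs();print(o['tool_pos'],o['tool_rot'],o['time_s'],o['qpos'])
p=snap('wrist','w1')
for m in masks_of('canister',p): print(m['bbox'],m['confidence'])
np.savez('w1.npz',**{k:p[k] for k in p})
```

```text
[0.56335651 0.09304573 0.29286563] [179.62951253   0.24180909 165.09692379] 2.725 [-34.6570665    8.66453608  25.35868894  95.80519398  -4.05685476
  76.01360183  66.50285534]
[267.9, 61.5, 400.8, 195.6] 0.82
```

View pics/w1.png

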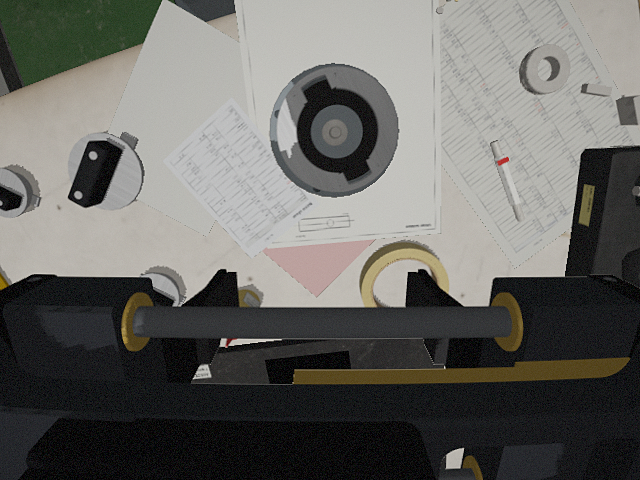

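Wrist view: canister at (335,130) with notches at about (315,90) and (357,170), and the large lid at (102,170).

Run:
```python
from h import *
d=np.load('w1.npz'); i=d['img']
print(d['world_from_camera'])
# overlay predicted model outlines
p={k:d[k] for k in d}
c0=np.array([.4898,.1262]); ya=np.radians(12.6)
x0,y0,s=260,55,4.0
big=cv2.resize(i[y0:y0+150,x0:x0+150],None,fx=s,fy=s,interpolation=cv2.INTER_CUBIC); raw=big.copy()
def dr(im,pts,col):
    q=np.array([(proj(p,P)-[x0,y0]+.5)*s for P in pts]).astype(int); cv2.polylines(im,[q],False,col,1)
t=np.linspace(0,2*np.pi,90)
for r,z,c in [(.0365,.07,(0,255,0)),(.054,.07,(0,0,255)),(.07,.005,(255,0,0))]:
    dr(big,[(c0[0]+r*np.cos(a),c0[1]+r*np.sin(a),z) for a in t],c)
R=np.array([[np.cos(ya),-np.sin(ya)],[np.sin(ya),np.cos(ya)]])
for sg in (1,-1):
    dr(big,[(*(c0+R@np.array(v)),.07) for v in [(sg*.035,.012),(sg*.048,.012),(sg*.048,-.012),(sg*.035,-.012)]],(0,255,255))
cv2.imwrite('pics/w1o.png',big)
```

```text
[[ 0.25727203  0.92824567  0.26864675  0.48999385]
 [ 0.96632157 -0.24879642 -0.06574921  0.11208724]
 [ 0.00580693  0.27651458 -0.96099218  0.38586205]
 [ 0.          0.          0.          1.        ]]
```

View pics/w1o.png

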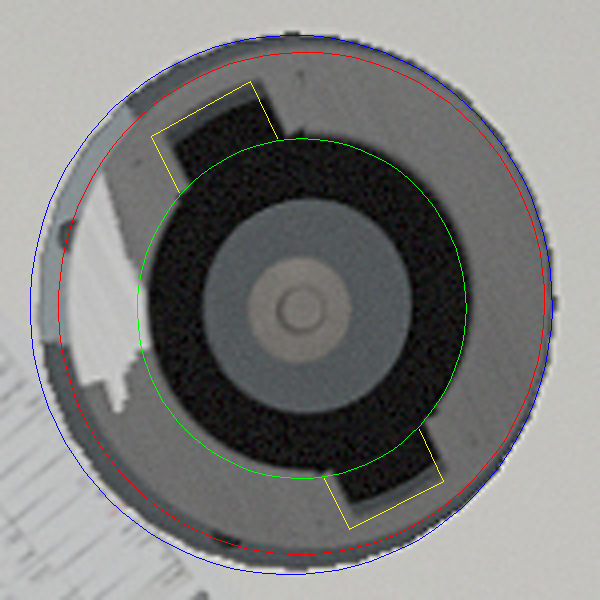

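Run:
```python
from h import *
d=np.load('w1.npz'); i=d['img']
p={k:d[k] for k in d}
x0,y0,s=55,115,6.0
big=cv2.resize(i[y0:y0+100,x0:x0+100],None,fx=s,fy=s,interpolation=cv2.INTER_CUBIC)
def dr(im,pts,col):
    q=np.array([(proj(p,P)-[x0,y0]+.5)*s for P in pts]).astype(int); cv2.polylines(im,[q],False,col,1)
c0=np.array([.4633,-.118]); ya=np.radians(-44.5)
t=np.linspace(0,2*np.pi,90)
dr(big,[(c0[0]+.041*np.cos(a),c0[1]+.041*np.sin(a),.027) for a in t],(0,0,255))
R=np.array([[np.cos(ya),-np.sin(ya)],[np.sin(ya),np.cos(ya)]])
dr(big,[(*(c0+R@np.array(v)),.057) for v in [(.033,.011),(-.033,.011),(-.033,-.011),(.033,-.011),(.033,.011)]],(0,255,255))
dr(big,[(*(c0+R@np.array(v)),.006) for v in [(-.033,.009),(-.044,.009),(-.044,-.009),(-.033,-.009)]],(0,255,0))
cv2.imwrite('pics/w1l.png',big)
plan([.465,-.118,.20],135.5,12)
```

```text
dist 0.2542 rotvec [ 0.52 -0.03 29.99] per row [ 0.04 -0.    2.5 ]
0.0033 -0.0195 0.0075 0.04 -0.00 2.50
0.0024 -0.0196 0.0076 0.04 -0.00 2.50
0.0016 -0.0197 0.0076 0.04 -0.00 2.50
0.0007 -0.0198 0.0076 0.04 -0.00 2.50
-0.0001 -0.0198 0.0076 0.04 -0.00 2.50
-0.0010 -0.0197 0.0076 0.04 -0.00 2.50
-0.0019 -0.0197 0.0076 0.04 -0.00 2.50
-0.0027 -0.0196 0.0076 0.04 -0.00 2.50
-0.0036 -0.0194 0.0077 0.04 -0.00 2.50
-0.0044 -0.0192 0.0077 0.04 -0.00 2.50
-0.0052 -0.0190 0.0077 0.04 -0.00 2.50
-0.0061 -0.0188 0.0077 0.04 -0.00 2.50
```

View pics/w1l.png

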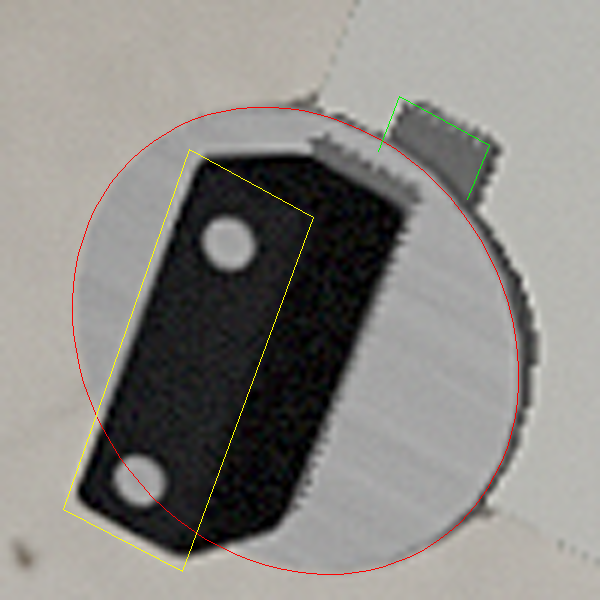

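The same ~1.5 px offset shows on both lid and canister, so the relative measure holds. Moving over the lid.

{"api": "carry_out", "payload": {"increments": "1 .003 -.0195 .0075 0 0 2.5;1 .0025 -.0195 .0075 0 0 2.5;1 .0015 -.0195 .0075 0 0 2.5;1 .0005 -.0195 .0075 0 0 2.5;1 0 -.0195 .0075 0 0 2.5;1 -.001 -.0195 .0075 0 0 2.5;1 -.002 -.0195 .0075 0 0 2.5;1 -.0025 -.0195 .0075 0 0 2.5;1 -.0035 -.0195 .0075 0 0 2.5;1 -.0045 -.019 .0075 0 0 2.5;1 -.005 -.019 .0075 0 0 2.5;1 -.006 -.019 .0075 0 0 2.5;1 0 0 0 0 0 0;1 0 0 0 0 0 0"}}

```text
time_s: 4.58
tool_pos: [0.4534, -0.1275, 0.1934]
tool_rot: [179.5, -0.3, 133.5]
force: [0.5, 0.4, -0.9]
grip_width: 0.0875
```

Run:
```python
from h import *
o=get_obs();print(o['tool_pos'],o['tool_rot'],o['time_s'],o['qpos'])
snap('wrist','w2')
plan([.4633,-.118,.107],135.5,5)
```

```text
[ 0.45340648 -0.12750716  0.19342272] [179.48369657  -0.29221143 133.54708374] 4.575 [-2.33671619e+01 -1.98437708e-02  3.65872706e+01  1.16012231e+02
 -6.45691565e-01  6.39665930e+01  5.70490836e+01]
dist 0.0875 rotvec [ 0.51 -0.28 -1.94] per row [ 0.1  -0.06 -0.39]
-0.0001 0.0026 0.0173 0.10 -0.06 -0.39
-0.0001 0.0026 0.0173 0.10 -0.06 -0.39
-0.0001 0.0027 0.0173 0.10 -0.06 -0.39
-0.0001 0.0027 0.0173 0.10 -0.06 -0.39
-0.0001 0.0027 0.0173 0.10 -0.06 -0.39
```

View pics/w2.png

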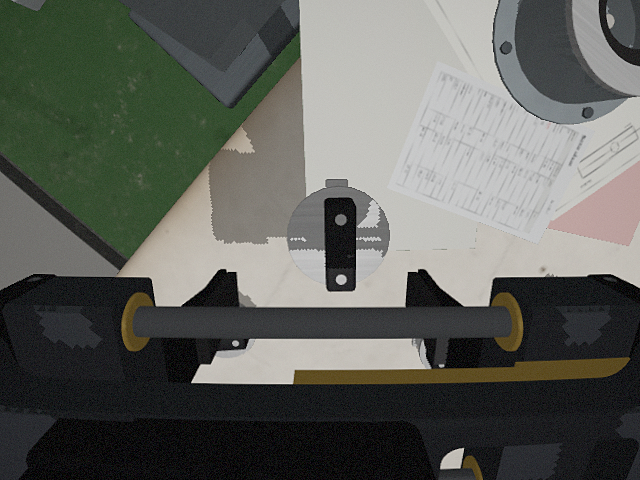

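{"api": "carry_out", "payload": {"increments": "1 0 .0033 .016 0 0 -.5;1 0 .003 .016 0 0 -.5;1 0 .003 .016 0 0 -.5;1 0 .002 .016 0 0 -.3;1 0 .001 .01 0 0 0;1 0 0 0 0 0 0;1 0 0 0 0 0 0"}}

```text
time_s: 5.5
tool_pos: [0.4633, -0.1155, 0.1132]
tool_rot: [179.6, -0.3, 135.7]
force: [-0.2, 0.3, 0.2]
grip_width: 0.0869
```

Run:
```python
from h import *
snap('wrist','w3')
o=get_obs();print(o['tool_pos'],o['tool_rot'],o['force'])
plan([.4633,-.118,.103],135.5,2)
```

```text
[ 0.46332215 -0.11555927  0.11333729] [179.59112346  -0.32699242 135.72113414] [-0.08069242 -0.13847137 -0.5991371 ]
dist 0.0106 rotvec [ 0.41 -0.33  0.22] per row [ 0.2  -0.16  0.11]
-0.0009 -0.0009 0.0052 0.20 -0.16 0.11
-0.0009 -0.0009 0.0052 0.20 -0.16 0.11
```

View pics/w3.png

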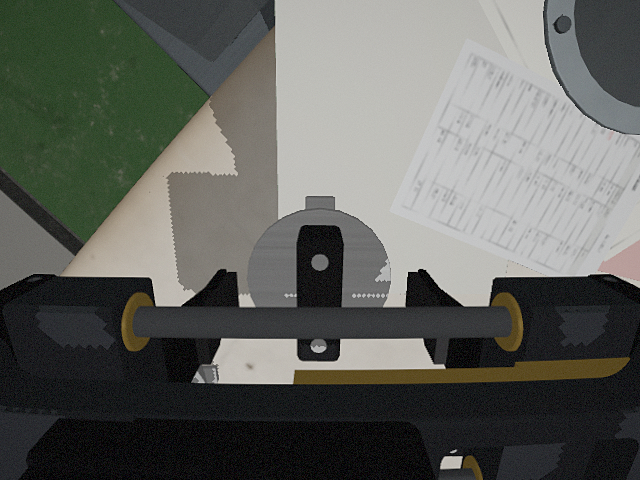

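Run:
```python
from h import *
p=read_camera('wrist');o=get_obs();R=R_of(o['tool_rot'])
for uv in [(319.5,262),(318.5,346)]:
    print(R.inv().apply(onz(p,*uv,.057)-o['tool_pos']))
print(R.inv().apply(onz(p,320,199,.006)-o['tool_pos']))
```

```text
[ 0.02013538 -0.00153661  0.05661184]
[-0.02471198 -0.00212798  0.05636161]
[ 0.0408764  -0.00156443  0.10772751]
```

{"api": "carry_out", "payload": {"increments": "1 -.0015 -.001 .006 0 0 0;1 -.001 -.001 .004 0 0 0;1 0 0 0 0 0 0;0 0 0 0 0 0 0;0 0 0 0 0 0 0;0 0 0 0 0 0 0;0 0 0 0 0 0 0;0 0 0 0 0 0 0;0 0 0 0 0 0 0", "force": 50}}

```text
time_s: 6.72
tool_pos: [0.4646, -0.119, 0.1039]
tool_rot: [179.4, -0.2, 135.7]
force: [-0.2, 0.4, -0.4]
grip_width: 0.035
```

Run:
```python
from h import *
o=get_obs();print(o)
p=snap('wrist','w4')
```

```text
{'time_s': 6.725, 'qpos': array([-22.18468003,   9.35351234,  36.22285137, 119.68663626,
        -7.66048051,  52.90417107,  64.01568483]), 'joint_velocities': array([-0.00387457, -0.02859048, -0.05544051,  0.0655977 ,  0.03298097,
       -0.02611626,  0.10410109]), 'effort': array([-7.34128116e-04, -2.80909234e+01,  2.78429233e+00, -2.52373946e+01,
       -3.24075879e-02,  8.24668072e-02, -9.63036691e-04]), 'tool_pos': array([ 0.4646222 , -0.11895297,  0.10394144]), 'tool_rot': array([179.44591764,  -0.22678624, 135.71431412]), 'force': array([-0.24904313,  0.35389296, -0.38773925]), 'wrist_torque': array([-0.06150974,  0.03596581,  0.01738625]), 'grip_width': 0.03499526238363084}
```

View pics/w4.png

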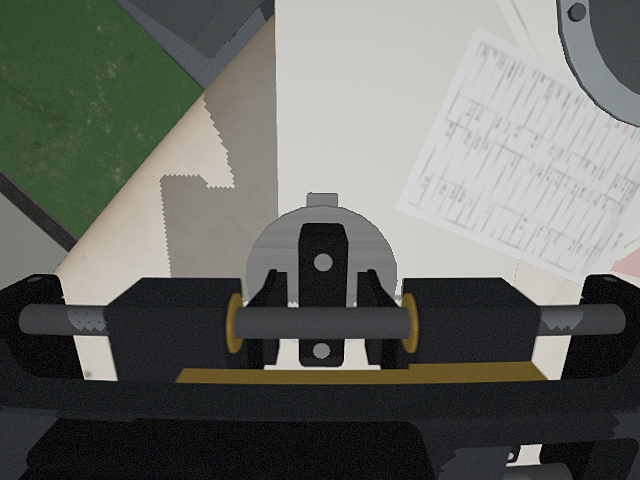

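{"api": "carry_out", "payload": {"increments": "0 0 0 0 0 0 0;0 0 0 0 0 0 0;0 0 0 0 0 0 0;0 0 0 0 0 0 0;0 0 0 0 0 0 0", "force": 50}}

```text
time_s: 7.4
tool_pos: [0.4646, -0.119, 0.104]
tool_rot: [179.5, -0.2, 135.7]
force: [-0.7, 0.3, -0.0]
grip_width: 0.0216
```

Run:
```python
from h import *
o=get_obs();print(o['tool_pos'],o['tool_rot'],o['force'],o['grip_width'])
p=snap('wrist','w5');R=R_of(o['tool_rot'])
np.savez('w5.npz',**{k:p[k] for k in p})
```

```text
[ 0.46456595 -0.11900332  0.10398691] [179.45850112  -0.23530335 135.71644724] [-0.71256222  0.29982284 -0.03132481] 0.021595843215659362
```

View pics/w5.png

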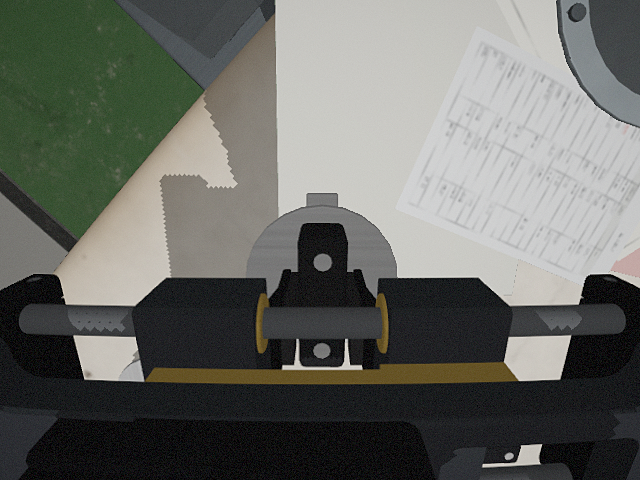

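{"api": "carry_out", "payload": {"increments": "0 0 0 -.02 0 0 0;0 0 0 -.03 0 0 0;0 0 0 -.03 0 0 0;0 0 0 -.025 0 0 0;0 0 0 0 0 0 0;0 0 0 0 0 0 0"}}

```text
time_s: 8.2
tool_pos: [0.4614, -0.1194, 0.208]
tool_rot: [179.7, -0.5, 135.7]
force: [0.3, -0.4, -2.8]
grip_width: 0.0218
```

Run:
```python
from h import *
o=get_obs();print(o['tool_pos'],o['tool_rot'],o['force'],o['grip_width'])
p=snap('wrist','w6');R=R_of(o['tool_rot'])
dz=o['tool_pos'][2]-.104
for uv in [(322,262),(321,350.5)]: print(R.inv().apply(onz(p,*uv,.057+dz)-o['tool_pos']))
plan([.4893,.1273,.215],192.6,12)
```

```text
[ 0.46135327 -0.11937882  0.20795228] [179.73278555  -0.54542924 135.69690163] [ 0.30337089 -0.43445398 -2.81633714] 0.021798846019771813
[ 0.02348677 -0.00026827  0.04722498]
[-0.02094107 -0.00073428  0.04679986]
dist 0.2484 rotvec [  0.5   -0.37 -56.91] per row [ 0.04 -0.03 -4.74]
0.0127 0.0163 -0.0004 0.04 -0.03 -4.74
0.0113 0.0173 -0.0004 0.04 -0.03 -4.74
0.0098 0.0182 -0.0004 0.04 -0.03 -4.74
0.0083 0.0190 -0.0005 0.04 -0.03 -4.74
0.0067 0.0196 -0.0005 0.04 -0.03 -4.74
0.0051 0.0201 -0.0005 0.04 -0.03 -4.74
0.0034 0.0204 -0.0005 0.04 -0.03 -4.74
0.0017 0.0206 -0.0005 0.04 -0.03 -4.74
-0.0000 0.0207 -0.0005 0.04 -0.03 -4.74
-0.0017 0.0206 -0.0005 0.04 -0.03 -4.74
-0.0034 0.0204 -0.0006 0.04 -0.03 -4.74
-0.0051 0.0201 -0.0006 0.04 -0.03 -4.74
```

View pics/w6.png

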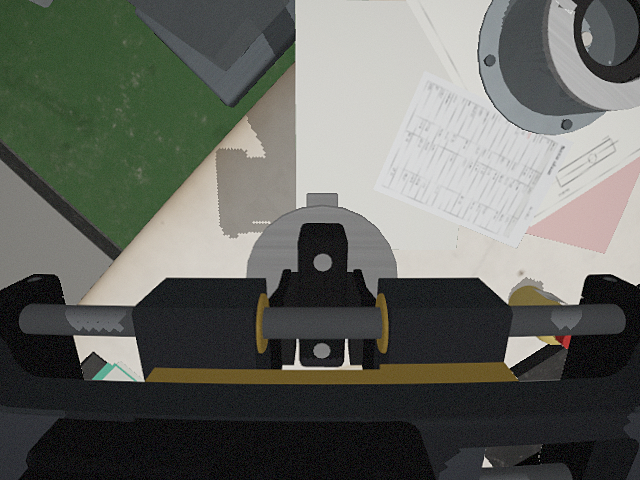

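{"api": "carry_out", "payload": {"increments": "0 .0127 .0163 -.0004 0 0 -4.7;0 .0113 .0173 -.0004 0 0 -4.7;0 .0098 .0182 -.0004 0 0 -4.7;0 .0083 .019 -.0005 0 0 -4.7;0 .0067 .0196 -.0005 0 0 -4.7;0 .005 .02 -.0005 0 0 -4.7;0 .0034 .0204 -.0005 0 0 -4.7;0 .0017 .0206 -.0005 0 0 -4.7;0 0 .0207 -.0005 0 0 -4.7;0 -.0017 .0206 -.0005 0 0 -4.7;0 -.0034 .02 -.0006 0 0 -4.7;0 -.003 .012 0 0 0 -3;0 0 0 0 0 0 0;0 0 0 0 0 0 0"}}

```text
time_s: 10.0
tool_pos: [0.4719, 0.1451, 0.2024]
tool_rot: [179.2, -1.4, -164.9]
force: [-0.6, -0.4, -2.5]
grip_width: 0.0216
```

Run:
```python
from h import *
o=get_obs();print(o['tool_pos'],o['tool_rot'],o['force'],o['grip_width'],o['qpos'])
p=snap('wrist','w7');q=snap('scene','s7');t=snap('top','t7')
plan([.4906,.1276,.17],192.6,4)
```

```text
[0.47190449 0.14514328 0.2023539 ] [ 179.16426165   -1.42291109 -164.87370503] [-0.59851976 -0.44641003 -2.52259583] 0.021580661345057667 [-39.86045214   3.85017969  21.11370298 111.2221436   -2.5182611
  66.57319227  87.37155773]
dist 0.0413 rotvec [ 0.83 -1.4   2.46] per row [ 0.21 -0.35  0.62]
-0.0035 -0.0055 0.0080 0.21 -0.35 0.62
-0.0035 -0.0054 0.0080 0.21 -0.35 0.62
-0.0035 -0.0054 0.0081 0.21 -0.35 0.62
-0.0035 -0.0053 0.0081 0.21 -0.35 0.62
```

View pics/w7.png

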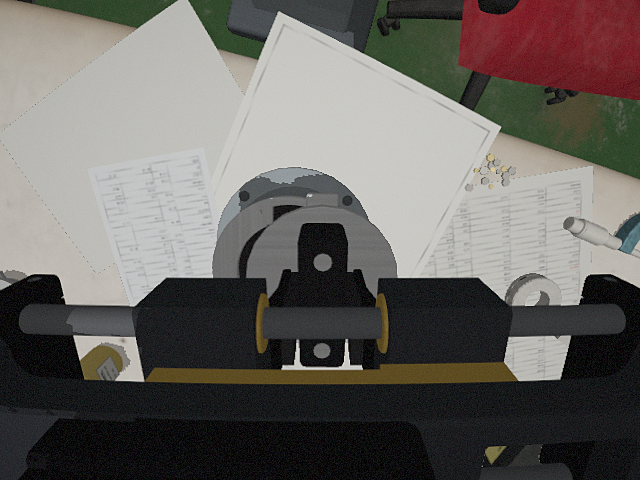

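View pics/s7.png

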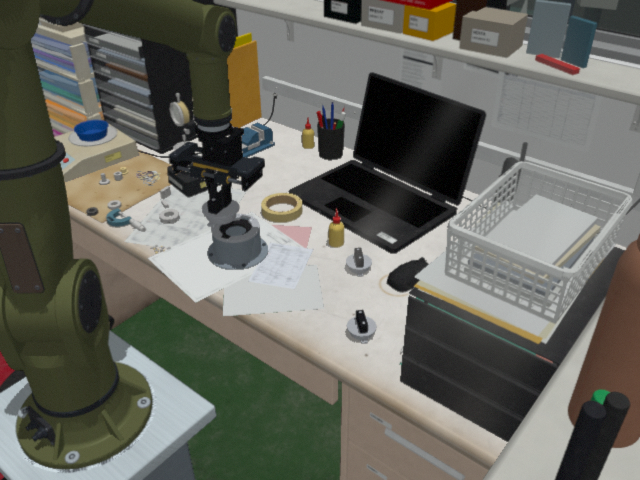

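{"api": "carry_out", "payload": {"increments": "0 -.004 -.0065 .002 .2 -.4 .7;0 -.004 -.0065 .002 .2 -.4 .7;0 -.004 -.005 .002 .2 -.3 .6;0 -.002 -.003 0 .1 -.2 .3;0 0 0 0 0 0 0;0 0 0 0 0 0 0"}}

```text
time_s: 10.9
tool_pos: [0.4925, 0.1249, 0.1959]
tool_rot: [179.9, 0.0, -167.6]
force: [0.0, 0.0, -1.6]
grip_width: 0.0215
```

Run:
```python
from h import *
o=get_obs();print(o['tool_pos'],o['tool_rot'],o['force'],o['grip_width'])
p=snap('wrist','w8');q=snap('scene','s8')
plan([.4906,.1276,.178],192.6,2)
cv2.imwrite('pics/s8c.png',cv2.resize(q['img'][160:280,180:300],None,fx=5,fy=5,interpolation=cv2.INTER_CUBIC))
```

```text
[0.49253356 0.12489807 0.19593727] [ 1.79937976e+02  5.83573532e-03 -1.67605179e+02] [ 0.03035412  0.04230859 -1.622066  ] 0.021522608287584906
dist 0.0183 rotvec [ 0.06  0.01 -0.19] per row [ 0.03  0.01 -0.1 ]
0.0007 0.0015 0.0090 0.03 0.01 -0.10
0.0007 0.0015 0.0090 0.03 0.01 -0.10
```

View pics/w8.png

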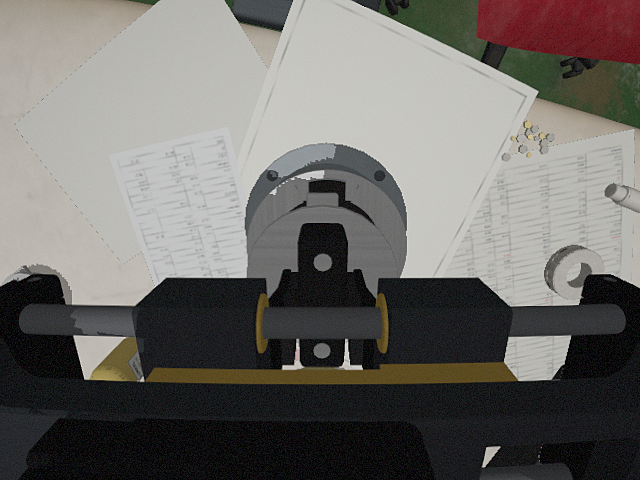

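View pics/s8c.png

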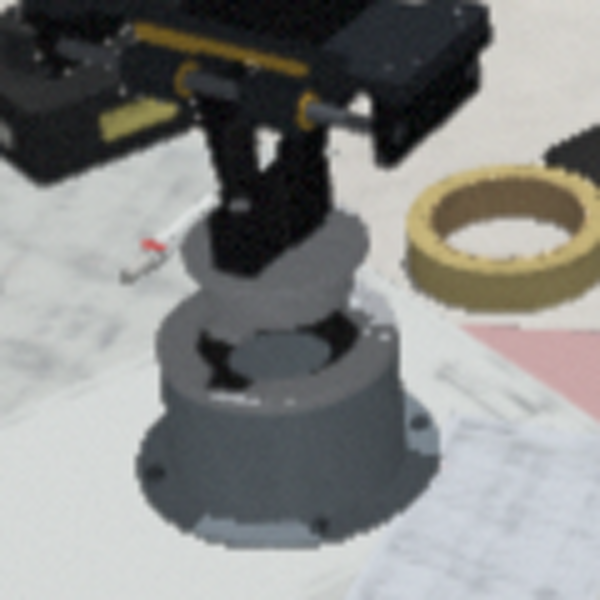

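Run:
```python
from h import *
i=cv2.imread('pics/w8.png')
cv2.imwrite('pics/w8c.png',cv2.resize(i[130:230,240:410],None,fx=4.7,fy=4.7,interpolation=cv2.INTER_CUBIC))
```

```text
(no output)
```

View pics/w8c.png

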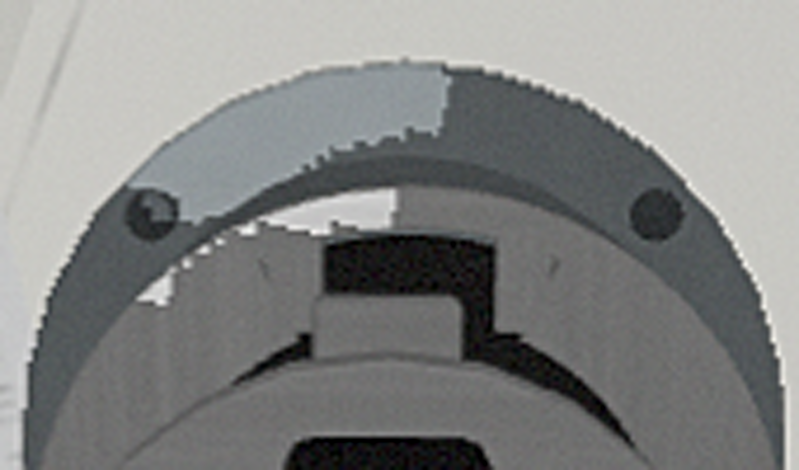

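Run:
```python
from h import *
p=read_camera('wrist');o=get_obs();R=R_of(o['tool_rot'])
zb=o['tool_pos'][2]-.104
def m(cx,cy,z): return R.inv().apply(onz(p,240+cx/4.7,130+cy/4.7,z)-o['tool_pos'])
print('notch L,R,mid at 48',m(324,238,.07),m(495,238,.07),m(409.5,238,.07))
print('lug L,R,mid tip at 44',m(315,296,zb+.006),m(464,296,zb+.006),m(389.5,296,zb+.006))
print('rim outer top',m(395,186,.07),'flange',m(405,62,.005))
```

```text
notch L,R,mid at 48 [ 0.04946301 -0.00782182  0.12597446] [0.04946528 0.01535677 0.12599972] [0.04945813 0.00376555 0.12598709]
lug L,R,mid tip at 44 [ 0.0458552  -0.00789913  0.09797949] [0.04585215 0.00988026 0.09799886] [0.04585054 0.00099018 0.09798917]
rim outer top [0.0564327  0.00178998 0.12598312] flange [0.07188283 0.00384951 0.19098137]
```

{"api": "carry_out", "payload": {"increments": "0 .0005 .0015 .007 0 0 0;0 0 .0013 .007 0 0 0;0 0 0 0 0 0 0;0 0 0 0 0 0 0"}}

```text
time_s: 11.55
tool_pos: [0.4909, 0.1282, 0.1806]
tool_rot: [179.9, -0.0, -167.5]
force: [0.3, -0.6, -1.6]
grip_width: 0.0217
```

Run:
```python
from h import *
o=get_obs();print(o['tool_pos'],o['tool_rot'],o['force'],o['grip_width'])
p=snap('wrist','w9')
cv2.imwrite('pics/w9c.png',cv2.resize(p['img'][130:230,240:410],None,fx=4.7,fy=4.7,interpolation=cv2.INTER_CUBIC))
```

```text
[0.49087436 0.12819138 0.18060247] [ 1.79935332e+02 -3.32287561e-02 -1.67544512e+02] [ 0.32874142 -0.58772599 -1.58650733] 0.021658462308597814
```

View pics/w9c.png

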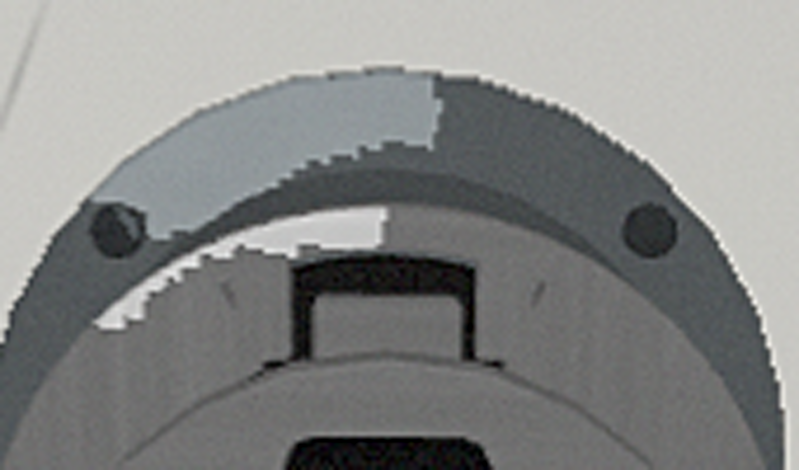

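Lug is centred in the notch. Lowering onto the seal.

{"api": "carry_out", "payload": {"increments": "0 0 -.0005 .005 0 0 0;0 0 0 .006 0 0 0;0 0 0 .005 0 0 0;0 0 0 .002 0 0 0;0 0 0 0 0 0 0;0 0 0 0 0 0 0"}}

```text
time_s: 12.35
tool_pos: [0.4915, 0.1277, 0.1631]
tool_rot: [179.9, 0.0, -167.6]
force: [-1.7, -0.7, 1.9]
grip_width: 0.0213
```

Run:
```python
from h import *
o=get_obs();print(o['tool_pos'],o['tool_rot'],o['force'],o['wrist_torque'],o['grip_width'])
p=snap('wrist','w10')
cv2.imwrite('pics/w10c.png',cv2.resize(p['img'][130:230,240:410],None,fx=4.7,fy=4.7,interpolation=cv2.INTER_CUBIC))
```

```text
[0.49154679 0.12771132 0.16310547] [ 1.79893106e+02  2.24376259e-02 -1.67567680e+02] [-1.74863434 -0.74511224  1.92108941] [-0.0385759   0.54218378  0.01100138] 0.021321632224364215
```

View pics/w10c.png

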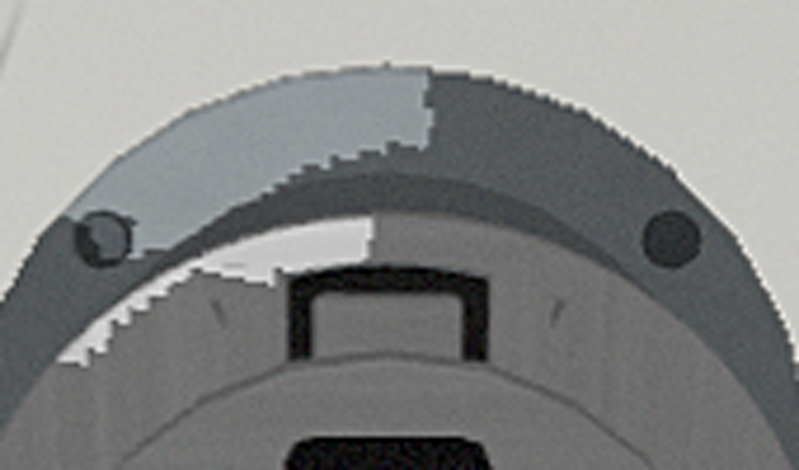

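Run:
```python
from h import *
p=read_camera('wrist');o=get_obs();R=R_of(o['tool_rot'])
zb=o['tool_pos'][2]-.104
def m(cx,cy,z): return R.inv().apply(onz(p,240+cx/4.7,130+cy/4.7,z)-o['tool_pos']).round(4)
print('notch',m(290,270,.07),m(486,270,.07),m(388,268,.07))
print('lug',m(311,293,zb+.006),m(462,293,zb+.006))
print(m(388,212,.07),m(388,66,.005))
```

```text
notch [ 0.0496 -0.0105  0.093 ] [0.0496 0.0122 0.093 ] [0.0499 0.0008 0.093 ]
lug [ 0.0462 -0.0084  0.098 ] [0.0462 0.0097 0.098 ]
[0.0563 0.0008 0.093 ] [0.0717 0.0009 0.158 ]
```

{"api": "carry_out", "payload": {"increments": "0 0 0 .003 0 0 0;0 0 0 .003 0 0 0;0 0 0 .003 0 0 0;0 0 0 0 0 0 0;0 0 0 0 0 0 0"}}

```text
time_s: 13.08
tool_pos: [0.4917, 0.1277, 0.1547]
tool_rot: [179.9, 0.0, -167.6]
force: [-1.8, -2.5, 6.6]
grip_width: 0.0216
```

Run:
```python
from h import *
o=get_obs();print(o['tool_pos'],o['tool_rot'],o['force'],o['wrist_torque'],o['grip_width'],o['qpos'])
```

```text
[0.49173846 0.1277293  0.15468035] [ 1.79859501e+02  4.03231175e-02 -1.67568817e+02] [-1.78759785 -2.49868934  6.59906108] [-0.13330874  0.80849918  0.07021353] 0.021616490330363745 [-38.23191546   7.88607638  22.27431454 113.15594271  -3.61860169
  59.54040583  88.11687839]
```

{"api": "carry_out", "payload": {"increments": "0 0 0 .0015 0 0 0;0 0 0 .0008 0 0 0;0 0 0 0 0 0 0"}}

```text
time_s: 13.45
tool_pos: [0.4918, 0.1277, 0.1533]
tool_rot: [179.8, 0.0, -167.6]
force: [-2.5, -1.2, 7.6]
grip_width: 0.0218
```

Run:
```python
from h import *
o=get_obs();print(o['tool_pos'],o['tool_rot'],o['force'],o['wrist_torque'],o['grip_width'])
p=snap('wrist','w11')
```

```text
[0.49182223 0.12768795 0.15326819] [ 1.79831027e+02  2.33907583e-02 -1.67576371e+02] [-2.50222158 -1.17169521  7.59102483] [-0.14402218  0.88220437  0.05104855] 0.021790122415624922
```

View pics/w11.png

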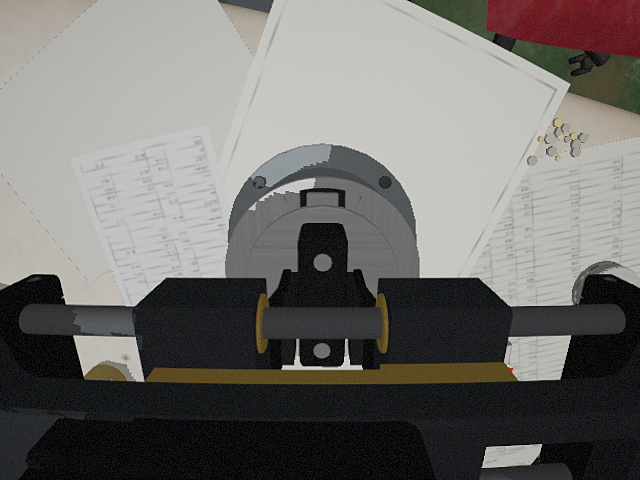

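{"api": "carry_out", "payload": {"increments": "0 0 -.0002 .0003 0 0 6;0 0 -.0003 .0003 0 0 8;0 0 -.0003 .0003 0 0 8;0 0 0 0 0 0 0"}}

```text
time_s: 14.0
tool_pos: [0.4938, 0.1279, 0.1544]
tool_rot: [179.7, 0.2, 169.7]
force: [-2.4, -1.4, 6.1]
grip_width: 0.0215
```

Run:
```python
from h import *
o=get_obs();print(o['tool_pos'],o['tool_rot'],o['force'],o['wrist_torque'],o['grip_width'])
p=snap('wrist','w12')
```

```text
[0.49375042 0.12785021 0.15435549] [1.79658054e+02 1.77321752e-01 1.69726574e+02] [-2.40028279 -1.39067918  6.05418607] [-0.25669603  0.87018548 -0.06771056] 0.021462243716073828
```

View pics/w12.png

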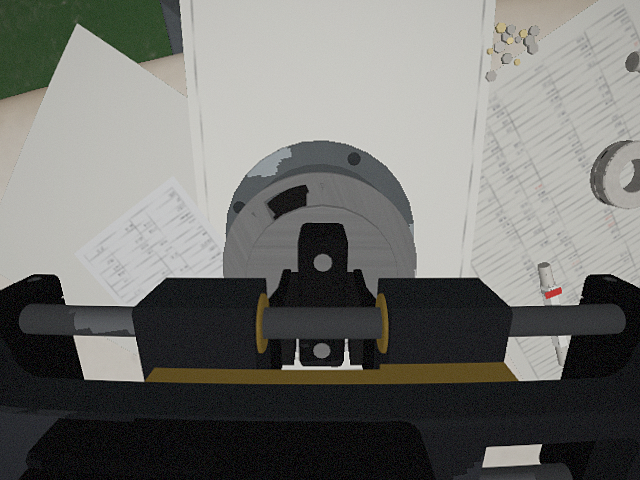

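{"api": "carry_out", "payload": {"increments": "0 .0012 -.0008 .001 0 0 4;0 .0005 -.0006 .0006 0 0 8;0 .0002 -.0005 .0006 0 0 8;0 0 -.0003 .0004 0 0 8;0 0 0 0 0 0 0"}}

```text
time_s: 14.68
tool_pos: [0.4938, 0.1275, 0.1543]
tool_rot: [179.3, 0.2, 140.9]
force: [-2.2, -1.0, 6.8]
grip_width: 0.0218
```

Run:
```python
from h import *
o=get_obs();print(o['tool_pos'],o['tool_rot'],o['force'],o['wrist_torque'],o['grip_width'])
R=R_of(o['tool_rot']); c=o['tool_pos']+R.apply([.0018,0,0]); print(c, R.inv().apply(np.array([.49,.1273,.1533])-c))
```

```text
[0.49383958 0.12754224 0.15428103] [1.79274543e+02 1.67840261e-01 1.40925903e+02] [-2.20568521 -0.99093053  6.82082138] [-0.30227452  0.8871824  -0.0748142 ] 0.021843141100399692
[0.49244218 0.12867682 0.15427575] [ 0.00103095 -0.00262035  0.00093964]
```

{"api": "carry_out", "payload": {"increments": "0 .0008 -.0018 .0012 .2 0 5;0 .0004 -.0014 .0007 .2 0 8;0 .0002 -.0006 .0006 .2 0 8;0 0 -.0004 .0005 .1 0 8;0 0 -.0003 .0003 0 0 5;0 0 0 0 0 0 0"}}

```text
time_s: 15.42
tool_pos: [0.4937, 0.127, 0.1544]
tool_rot: [179.4, -0.0, 105.9]
force: [-2.4, -0.6, 6.1]
grip_width: 0.0214
```

Run:
```python
from h import *
o=get_obs();print(o['tool_pos'],o['tool_rot'],o['force'],o['wrist_torque'],o['grip_width'])
R=R_of(o['tool_rot']); c=o['tool_pos']+R.apply([.0018,0,0]); print(c, R.inv().apply(np.array([.49,.1273,.1533])-c))
p=snap('wrist','w13')
```

```text
[0.49371972 0.12696094 0.15439747] [ 1.79361868e+02 -3.85992878e-02  1.05880073e+02] [-2.36585235 -0.60261383  6.13393863] [-0.35741236  0.81993117 -0.02332095] 0.021435531694353395
[0.49322719 0.12869225 0.15439869] [-0.00045681 -0.003497    0.0010595 ]
```

View pics/w13.png

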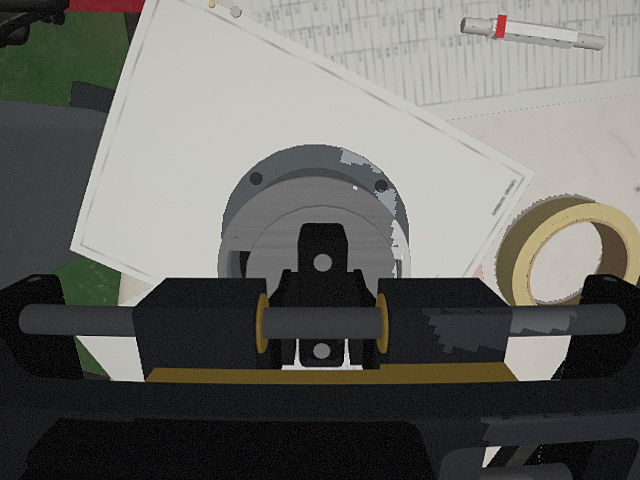

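{"api": "carry_out", "payload": {"increments": "0 0 -.0015 .001 .3 0 1.5;0 0 -.0015 .0008 .2 0 1.5;0 0 -.001 .0006 .1 0 1;0 0 0 0 0 0 0"}}

```text
time_s: 15.98
tool_pos: [0.4931, 0.1271, 0.1543]
tool_rot: [179.5, -0.1, 101.9]
force: [-2.3, -1.1, 5.4]
grip_width: 0.0218
```

Run:
```python
from h import *
o=get_obs();print(o['tool_pos'],o['tool_rot'],o['force'],o['wrist_torque'],o['grip_width'])
R=R_of(o['tool_rot']); c=o['tool_pos']+R.apply([.0018,0,0]); print(c, R.inv().apply(np.array([.49,.1273,.1533])-c))
p=snap('wrist','w14')
cv2.imwrite('pics/w14c.png',cv2.resize(p['img'][130:290,200:430],None,fx=3.4,fy=3.4,interpolation=cv2.INTER_CUBIC))
```

```text
[0.49309507 0.12707358 0.15429178] [ 1.79498680e+02 -9.06971384e-02  1.01894942e+02] [-2.2821393  -1.06429744  5.44359519] [-0.27614201  0.92685785  0.19166425] 0.021758934233986282
[0.49272406 0.12883492 0.15429463] [-0.00094206 -0.00299051  0.00096701]
```

View pics/w14c.png

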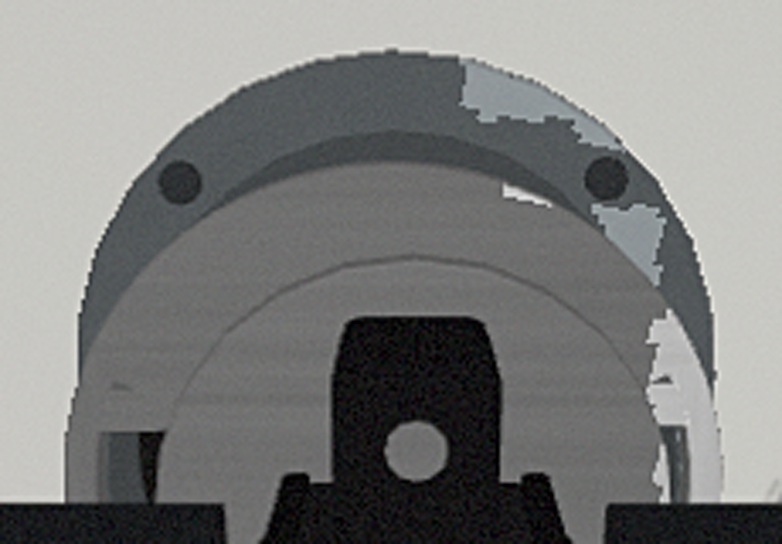

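{"api": "carry_out", "payload": {"increments": "0 -.0005 -.003 .001 .4 0 1;0 -.0005 -.002 .0006 .1 0 1;0 0 0 0 0 0 0"}}

```text
time_s: 16.4
tool_pos: [0.4917, 0.1267, 0.1547]
tool_rot: [179.5, -0.2, 100.0]
force: [-3.3, -1.9, 4.9]
grip_width: 0.0217
```

Run:
```python
from h import *
o=get_obs();print(o['tool_pos'],o['tool_rot'],o['force'],o['wrist_torque'],o['grip_width'])
R=R_of(o['tool_rot']); c=o['tool_pos']+R.apply([.0018,0,0]); print(c, R.inv().apply(np.array([.49,.1273,.1533])-c))
```

```text
[0.49171326 0.12668909 0.15473092] [ 1.79488141e+02 -1.74737603e-01  9.99508121e+01] [-3.2656613  -1.88234335  4.94512476] [-0.46302781  1.0783712   0.12733772] 0.021729838482691367
[0.49140221 0.12846201 0.15473641] [-0.0009066  -0.00159466  0.00141947]
```

{"api": "carry_out", "payload": {"increments": "0 0 -.0005 -.002 0 0 0;0 0 -.0005 -.0025 0 0 0;0 0 0 0 0 0 0"}}

```text
time_s: 16.77
tool_pos: [0.4915, 0.1266, 0.1598]
tool_rot: [179.4, -0.2, 100.0]
force: [-2.1, -1.0, 4.7]
grip_width: 0.0213
```

Run:
```python
from h import *
o=get_obs();print(o['tool_pos'],o['tool_rot'],o['force'],o['wrist_torque'],o['grip_width'])
R=R_of(o['tool_rot']); c=o['tool_pos']+R.apply([.0018,0,0]); print(c, R.inv().apply(np.array([.49,.1273,.1533])-c))
p=snap('wrist','w15')
cv2.imwrite('pics/w15c.png',cv2.resize(p['img'][130:290,200:430],None,fx=3.4,fy=3.4,interpolation=cv2.INTER_CUBIC))
q=snap('scene','s15')
cv2.imwrite('pics/s15c.png',cv2.resize(q['img'][160:280,180:300],None,fx=5,fy=5,interpolation=cv2.INTER_CUBIC))
```

```text
[0.49146743 0.12661899 0.15982058] [ 1.79368834e+02 -1.62877966e-01  9.99781606e+01] [-2.12398574 -1.02901044  4.72930276] [-0.25083303  0.61145286  0.11776437] 0.021288891636950635
[0.49115554 0.12839176 0.1598257 ] [-0.00089356 -0.00139901  0.00650817]
```

View pics/w15c.png

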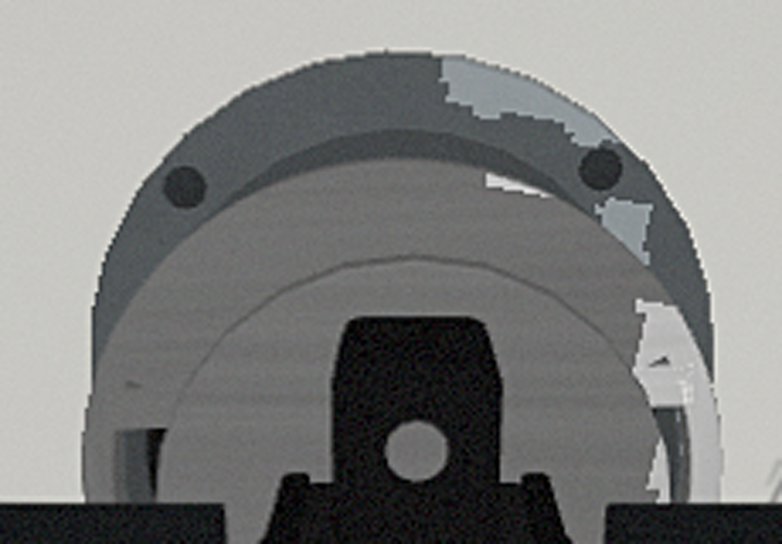

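View pics/s15c.png

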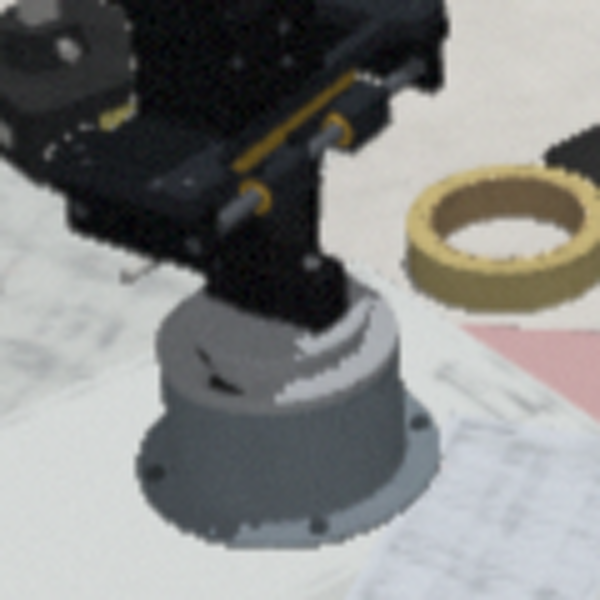

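{"api": "carry_out", "payload": {"increments": "0 0 -.0005 -.0015 .2 0 0;0 0 0 -.0015 .2 0 0;0 0 0 0 0 0 0"}}

```text
time_s: 17.25
tool_pos: [0.4917, 0.1267, 0.1619]
tool_rot: [179.6, -0.1, 100.0]
force: [-1.0, 0.1, 4.3]
grip_width: 0.0215
```

Run:
```python
from h import *
o=get_obs();print(o['tool_pos'],o['tool_rot'],o['force'],o['wrist_torque'],o['grip_width'])
R=R_of(o['tool_rot']); c=o['tool_pos']+R.apply([.0018,0,0]); print(c, R.inv().apply(np.array([.49,.1273,.1533])-c))
```

```text
[0.49171174 0.12669109 0.16190644] [ 1.79643031e+02 -1.38858019e-01  9.99640041e+01] [-0.96372126  0.08090425  4.3040983 ] [-0.04218755  0.06414151  0.08693819] 0.021549894612801324
[0.49140028 0.12846393 0.1619108 ] [-0.00092495 -0.00163416  0.00859857]
```

{"api": "carry_out", "payload": {"increments": "0 0 0 -.001 .1 0 0;0 0 0 -.001 .1 0 0;0 0 0 0 0 0 0"}}

```text
time_s: 17.62
tool_pos: [0.4919, 0.1267, 0.1619]
tool_rot: [179.8, -0.1, 100.0]
force: [0.8, -0.5, 0.9]
grip_width: 0.022
```

Run:
```python
from h import *
o=get_obs();print(o['tool_pos'],o['tool_rot'],o['force'],o['wrist_torque'],o['grip_width'])
```

```text
[0.49189149 0.12674635 0.16192586] [ 1.79789907e+02 -8.53059396e-02  9.99577611e+01] [ 0.81105433 -0.51387397  0.93364992] [ 0.01295359 -0.2665087   0.04997775] 0.022045615151808143
```

The lid stops at an underside height of 58 mm and resists further lift, so it is locked in its seats. Releasing.

{"api": "carry_out", "payload": {"increments": "1 0 0 0 0 0 0;1 0 0 0 0 0 0;1 0 0 0 0 0 0;1 0 0 0 0 0 0;1 0 0 0 0 0 0;1 0 0 0 0 0 0;1 0 0 -.01 0 0 0;1 0 0 -.02 0 0 0;1 0 0 -.03 0 0 0;1 0 0 -.03 0 0 0;1 0 0 -.02 0 0 0;1 0 0 0 0 0 0;1 0 0 0 0 0 0"}}

```text
time_s: 19.25
tool_pos: [0.4907, 0.1259, 0.2784]
tool_rot: [179.9, -0.1, 99.9]
force: [0.4, -0.7, 0.1]
grip_width: 0.0869
```

Run:
```python
from h import *
o=get_obs();print(o['time_s'],o['tool_pos'],o['tool_rot'],o['force'],o['grip_width'])
p=snap('wrist','w16');q=snap('scene','s16');t=snap('top','t16')
cv2.imwrite('pics/s16c.png',cv2.resize(q['img'][160:280,180:300],None,fx=5,fy=5,interpolation=cv2.INTER_CUBIC))
```

```text
19.25 [0.49067185 0.1259441  0.27840039] [ 1.79900452e+02 -1.35132444e-01  9.99017449e+01] [ 0.44674659 -0.72674544  0.06006197] 0.08694651903303141
```

View pics/w16.png

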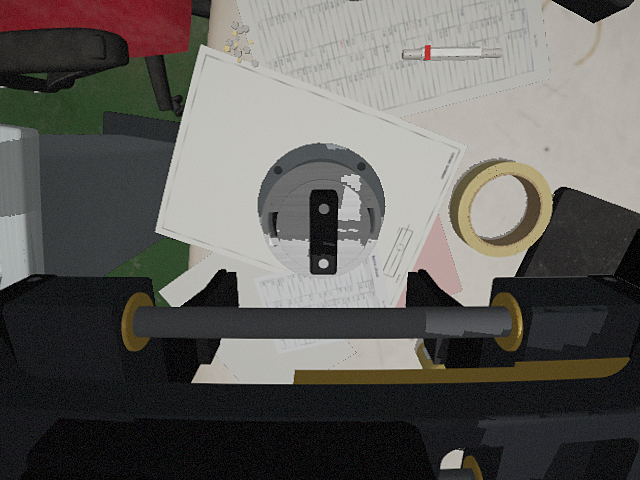

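View pics/s16c.png

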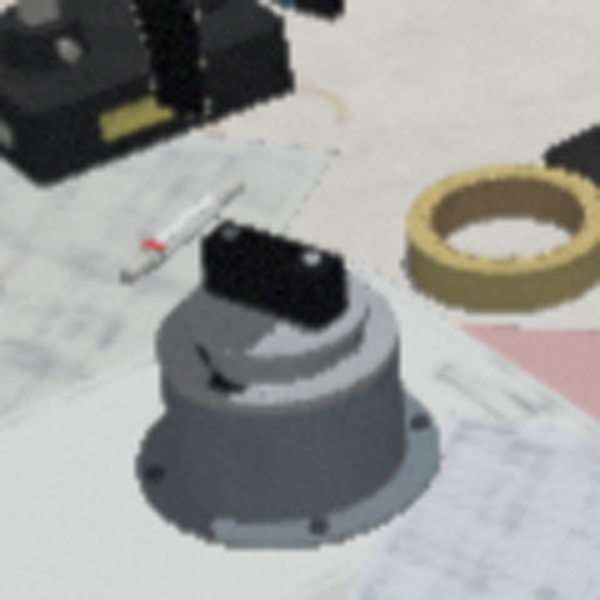

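Run:
```python
from h import *
p=read_camera('wrist');q=read_camera('scene')
i=p['img'][130:290,240:400]; cv2.imwrite('pics/w17c.png',cv2.resize(i,None,fx=3.7,fy=3.7,interpolation=cv2.INTER_CUBIC))
# dots: wrist px, scene px (5x crop)
W=[(323,209),(323,264)]; S=[(180+311/5-.4,160+258/5-.4),(180+230/5-.4,160+233/5-.4)]
for w in W: print('wrist onto z.115',onz(p,*w,.115))
for s in S: print('scene onto z.115',onz(q,*s,.115))
for a in W:
  for b in S:
    o1,d1=ray(p,*a);o2,d2=ray(q,*b)
    A=np.stack([d1,-d2],1);t=np.linalg.lstsq(A,o2-o1,rcond=None)[0];x1=o1+d1*t[0];x2=o2+d2*t[1];print((x1+x2)/2,np.linalg.norm(x1-x2))
t=read_camera('top'); a=cv2.resize(t['img'][250:335,175:260],None,fx=7,fy=7,interpolation=cv2.INTER_CUBIC);cv2.imwrite('pics/t17.png',a)
```

```text
wrist onto z.115 [0.48683913 0.14905482 0.115     ]
wrist onto z.115 [0.49452982 0.10520693 0.115     ]
scene onto z.115 [0.49208615 0.1051094  0.115     ]
scene onto z.115 [0.48437848 0.14746495 0.115     ]
[0.49968662 0.13560952 0.09429499] 0.03018614639529429
[0.48646062 0.14908384 0.11350369] 0.0010748949449577248
[0.49376594 0.10558327 0.11439901] 0.0019378543438934046
[0.48063978 0.12109929 0.13397776] 0.029851843625706708
```

View pics/w17c.png

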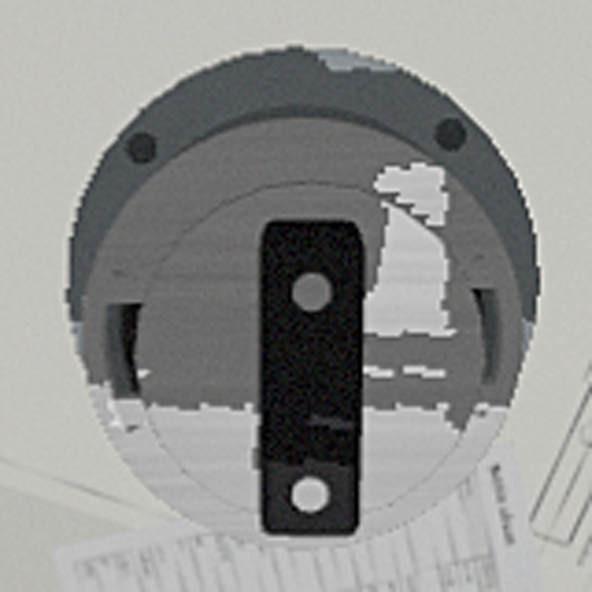

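Run:
```python
from h import *
t=read_camera('top')
for n in ['oil_bottle','tape_roll','parts_vial']: print(n,[(m['bbox'],round(m['confidence'],2)) for m in masks_of(n,t)])
print(sign_off())
```

```text
oil_bottle [([286.3, 196.6, 308.0, 219.4], 0.63)]
tape_roll [([174.7, 165.4, 227.9, 223.9], 0.77)]
parts_vial [([448.6, 225.5, 470.4, 244.8], 0.5), ([176.4, 169.1, 224.6, 224.9], 0.3)]
the job is handed in; nothing more can be done
None
```

The lid is on the canister and locked, and I handed the job in at about 19.5 s. The interface gave no verdict, so this rests on my own checks. I gripped the largest of the three lids by its bar, set its lugs in the notches and pressed it down about 10 mm. I then turned it clockwise about 92° and let it rise. I opened the gripper and backed off about 116 mm.

**Last checks:**
- **Locked:** when I tried to lift the lid further it stopped with its underside at about 58 mm. Triangulating the bar's screws from two cameras gave 56.5 to 57.5 mm. The two disagree slightly, but both are within the 56 to 60.5 mm allowed.
- **Angle:** the bar is at about 100° against about 102.5° for the seats, roughly 2.5° past the middle and within the 14° allowed.
- **Centring:** the lid sits about 2 to 3 mm off the canister's axis, against a 6 mm limit. It drifted during the turn and I could only partly correct it.
- **Level:** it looks level in the pictures, but I did not measure the tilt.
- **Robot:** the force reading is back to about zero and nothing is touching.
- **Bystanders:** the oil bottle, tape roll and vial show at about the same pixel positions as at the start.

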